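# Clamp a glass chip in the hand-cranked bonding press

## Task

Clamp the glass chip for bonding: slide its carrier gently all the way in under the press, against the back stop, then take hold of the loose grip sleeve of the crank on top and wind it clockwise, keeping hold of the sleeve the whole time, until the sprung foot presses the chip firmly (the crank then needs about 4.5 N more push at the sleeve than it did running free) without cracking the glass. Then let go, leaving the press clamped, the carrier home and the other things on the bench undisturbed.

Things in the scene. Friction and masses are not known exactly. Their poses are not given: they have to be found in the camera images.
- press: Fixed two-column screw press. Origin: underside of the bed, below the screw; z up; loading side faces its -x. Grey bed 260 x 200 x 16 mm (x -185 to 75); steel rails 10 high along x, inner faces y +-42, x -170 to 30; back stop 18 high, its front face at x = 40; columns diameter 20 at x 0, y +-80; white bridge 50 (x) x 200 (y), z 138 to 164.
- seat (a point): Point on the bed's top (16 mm above the bench) under the screw, axes as press: the carrier's origin lies here when fully home. Above it a grey crosshead on the columns carries a sprung foot (pad 44 x 22, level). The foot starts 10 to 30 mm above the chip; where it meets the chip differs each time, as its lock nut is set anew for every job.
- spindle (a point): Centre of the crank's hub on the upright screw axis, on the hub's upper face, 188 mm above the bench (axes as press). Running free, the crank needs about 7.6 N of tangential push at the sleeve. The push reads less when the hand has just halted after a quick move, so compare like with like. The screw stays where it is when let go.
- crank (a joint): Turn of the crank, rad, growing clockwise seen from above, counted over full turns. At q its arm points to the press's x = cos q, y = -sin q (0: away from the loading side). Starts between -1.1 and 1.1. Clockwise lowers the foot 20 mm a turn; the crank keeps its height. The foot meets the chip at 15 N between q = 4.3 and 8.3, then adds 160 N per rad.
- sleeve: Black grip sleeve, origin at its lower end, z up along its pin: it spins freely, so the hand need not turn as it goes round. What is felt here: each 1 N of push more than running free is about 17 N on the chip. A rise of 4.5 N (80 N on the chip) is well clamped; 2.3 N (40 N) is the least; at 6.9 N (120 N) the glass cracks.
- grip (a point): Middle of the sleeve, an upright cylinder 24 mm diameter, 75 long, from 188 to 263 mm above the bench (this point at 225.5), 55 mm from the screw axis at the end of the crank arm. The arm is 10 thick, 18 wide, its top 186 above the bench. Pinch the sleeve firmly (20 N or more) from above, a finger on either side, tips clear of the arm.
- carrier: Loose aluminium chip carrier, 0.55 to 1.05 kg, plate 145 (own x, from -105 to 40) x 80 x 14 mm on the bed between the rails, 2 mm clearance each side. Origin: underside, below the middle of the clear glass chip (76 x 26 x 6, fixed on top, its top 20 above the underside). x points to the back stop. Starts 35 to 60 mm short of home; home = its end touches the stop.
- lug (a point): Middle of the top edge of the carrier's upright handle lug, a plate 8 thick (x), 50 wide (y), 32 high, 100 mm toward the loading side (carrier -x) of the chip's middle; this point is 46 above the carrier's underside, 62 above the bench. Push its outer face, or pinch it from above; sliding takes 3 to 8 N. Meet the stop below 20 mm/s and with less than 40 N.
- penlight: Black pocket torch 115 long, 22 diameter, lying on the bench; not to be disturbed. Origin: underside middle.
- beaker: Empty glass beaker 66 diameter, 85 high; not to be disturbed. Origin: underside centre.
- cuvette_rack: White rack 100 x 50 x 35 with two clear cuvettes 50 high; not to be disturbed. Origin: underside centre.

How it is judged:
By the outcome, as a careful person would: the job done as asked, in the order asked, and still so for the second after the job is handed in, with the robot touching nothing.
It also fails if it takes over 72 s, if anything falls off the work surface, if the arm or the gripper's body presses on something with over 40 N, if the wrist force passes 120 N, or if a joint passes its speed limit or range.

## Robot

A 6-joint arm with a two-finger parallel gripper is mounted at the origin on the work surface. World frame = base frame: x ahead of the robot, y to its left, z up, the work surface at z = 0. Lengths are in mm, angles in rad, forces in N, time in s.
With the tool pointing down it reaches from about 350 to 875 mm from the base axis. Payload 4.2 kg.
Tool frame: the origin (TCP) lies between the finger pads; the fingertips stand 25 mm ahead of it and the grasp point (between the pads) lies 6 mm ahead of it; z points along the fingers, y is the line along which they close (so a half turn about z gives the same grasp; the last joint's range is limited). The gripper opens to 85 mm and grips with 20 to 120 N. Pads are 22 mm wide; open, the fingers measure 114 mm over their backs; the gripper's body (76 mm by 85 mm) begins 54 mm behind the grasp point. The pads swing forward as they close: fully open they stand 13 mm farther back than shut.
Start: joints at [-0.849, 0.385, 0.008, 0, -1.194, -0.259], TCP at [279.046, -559.225, 231.712] pointing down, gripper open.
Joint ranges: [-3.14, 3.14], [-1.21, 2.06], [-1.07, 1.41], [-3.16, 2.05], [-2.99, -0.16], [-3.1, 3.1]. Speed limits (rad/s): [2.79, 2.79, 3.14, 3.14, 3.14, 3.14].

## Interface

Orientations are given as a unit quaternion [x, y, z, w].
In Python, from bench import read_state, get_image, job_done gives the robot as it stands.
- The arm moves only by the tool play_rows, never from a script. Its argument "series" is a list of rows, each a list of 6 numbers: the shift along the world's x, y, z in mm, then the turn, a rotation vector about the world's x, y, z in units of 6 degrees (1.0 is 6 degrees). A call has 1 to 20 rows; each row shifts and turns the commanded pose from where the row before left it; what a row does not reach is not made up. A row lasts 1/12 s, in which the tool goes at most 41.7 mm and 7.16 degrees, less where a joint would pass 70% of its speed; a pose out of reach is approached as far as the arm can. A call is refused whole if a number of a shift passes 41.7 or a number of a turn 1, either way. A call with a gripper value outside its range is refused whole. "gripper" is the opening, from 0 (shut) to 1 (fully open), set as the call begins (left out, the last holds). The fingers move at their own pace and stop on an object; the grip force is fixed at half the most. Time passes only in rows, so rows that do not move let the fingers close. It gives the time, the measured TCP pose, the force, the opening and the grip force at its end, in the units of the state.
- read_state(): the state, without advancing time (a new reading comes with each control period).
- get_image(name): name is "side" or "top"; returns a dict with "image" (400x640x3 uint8, red, green, blue), "fx", "fy", "cx", "cy" (pixels), "eye" and "rotation" of the camera in the world. Camera axes: x right, y down, z forward; pixel columns grow to the right and rows downward; lengths in mm; the calibration is good to about 2 mm. A picture is of the moment at which its call begins. There is no depth.
- job_done(): hands the job in; it is judged then, once.
The state is a dict: "clock": time; "joints": joint angles; "joint_vel": joint speeds; "joint_efforts": joint torques, N m; "position": TCP position; "ee_rot": TCP orientation; "contact_force": force on the tool from outside, world axes, zero at the start; "wrist_torque": the same for the moment, N m; "gripper_width": finger opening in mm; "grasp_force": force on a finger pad.
Only numpy, scipy, OpenCV 4.12 (cv2) and the standard library are available. Lean on these libraries where they do the work, as an engineer would, in place of code of your own. Each camera call takes 0.05 s, during which the arm holds its last target. There are 200 camera calls.

## Working session

There is one attempt and no reset: what is moved stays moved. The work goes in short steps, Python scripts to look and compute and a tool call to move; the robot and the scene stay as the last step left them, time stands still between calls to the robot, and variables do not carry over. Pictures are saved under pics/ and viewed, at most 10 in all, crops included, and the job is handed in when it is done.

Besides the shell and the picture viewer there is one more tool, called after ">>>" by a JSON object that holds its "api" and its "payload". play_rows: Moves the arm, as the interface text tells. Its arguments: {"type":"object","properties":{"series":{"type":"array","items":{"type":"array","items":{"type":"number"}}},"gripper":{"type":"number"}},"required":["series"]}

```bash
mkdir -p pics
cat > h.py <<'E'
import numpy as np,cv2
from bench import read_state,get_image
def grab(n,f):
    d=get_image(n); cv2.imwrite('pics/'+f,d['image'][:,:,::-1]); 
    np.savez(f'{n}.npz',**d); return d
def pix(d,p):
    c=np.array(d['rotation']).reshape(3,3).T@(np.array(p,float)-d['eye']); return c[0]/c[2]*d['fx']+d['cx'],c[1]/c[2]*d['fy']+d['cy']
def ray(d,u,v,z):
    r=np.array(d['rotation']).reshape(3,3)@[(u-d['cx'])/d['fx'],(v-d['cy'])/d['fy'],1]
    e=np.array(d['eye']); return e+r*(z-e[2])/r[2]
E
python3 - <<'E'
from h import *
for n in('top','side'):
    d=grab(n,n+'0.png'); print(n,d['eye'],np.round(d['rotation'],3).tolist(),d['fx'],d['cx'],d['cy'])
print(read_state())
E
```

```text
top [396.5107408   77.28952304 977.57280921] [-0.697, 0.711, -0.065, 0.062] 381.24320776624023 314.4671521342769 200.09494842481914
side [  93.90624829 -358.11956592  511.19093633] [0.794, -0.357, 0.209, -0.446] 366.596802277495 327.3751704554437 199.79721784803627
{'clock': 0.1, 'joints': array([-8.49437572e-01,  3.85502520e-01,  6.75034242e-03, -4.35297523e-04,
       -1.19401163e+00, -2.58598486e-01]), 'joint_vel': array([-0.00153253, -0.00303642,  0.00329944,  0.00198886,  0.0005962 ,
        0.0008876 ]), 'joint_efforts': array([-5.27835455e-04, -3.93319595e+01,  1.88931155e+01,  4.19797763e+00,
       -2.56583873e-03,  6.14530634e-06]), 'position': array([ 278.78950798, -558.7857452 ,  230.71237924]), 'ee_rot': array([-2.29242840e-01,  9.73368744e-01,  9.63202873e-04, -2.84455935e-04]), 'contact_force': array([-0.13363954, -0.96164911, -0.03501043]), 'wrist_torque': array([ 0.01641889, -0.02115837,  0.02641733]), 'grasp_force': 0.0, 'gripper_width': 85.61323958991433}
```

View pics/top0.png

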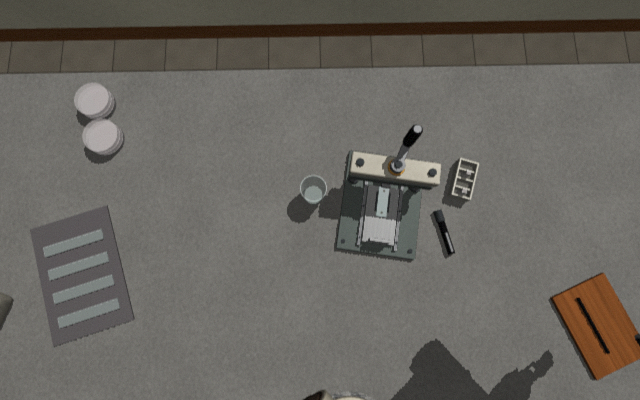

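View pics/side0.png

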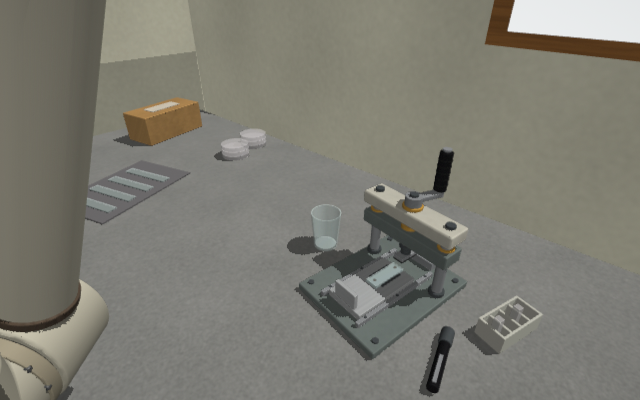

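The top view shows the press near (385,205), with the bridge bolts at about (360,162) and (432,173), the hub at (397,166) and the black sleeve top at (417,130). The side view shows the lug near (347,292) and the sleeve at (444,170). The beaker is left of the press, with the torch and rack to its right. `rotation` is a quaternion, so I'll fix the helper and zoom in.

```bash
sed -i "s/np.array(d\['rotation'\]).reshape(3,3)/R.from_quat(d['rotation']).as_matrix()/; 1a from scipy.spatial.transform import Rotation as R" h.py
python3 - <<'E'
from h import *
t=dict(np.load('top.npz'));s=dict(np.load('side.npz'))
a=cv2.resize(t['image'][110:270,290:490],None,fx=4,fy=4,interpolation=2)[:600]
b=cv2.resize(s['image'][135:385,290:550],None,fx=2.4,fy=2.4,interpolation=2)
cv2.imwrite('pics/tc.png',a[:,:,::-1]);cv2.imwrite('pics/sc.png',b[:,:,::-1])
for u,v,z in[(360,162,168),(432,173,168),(397,166,188),(417,129,263)]:print(ray(t,u,v,z).round(1))
E
```

```text
[627.6 -29.8 168. ]
[ 599.6 -186.4  168. ]
[ 611.5 -106.1  188. ]
[ 665.7 -132.6  263. ]
```

View pics/tc.png

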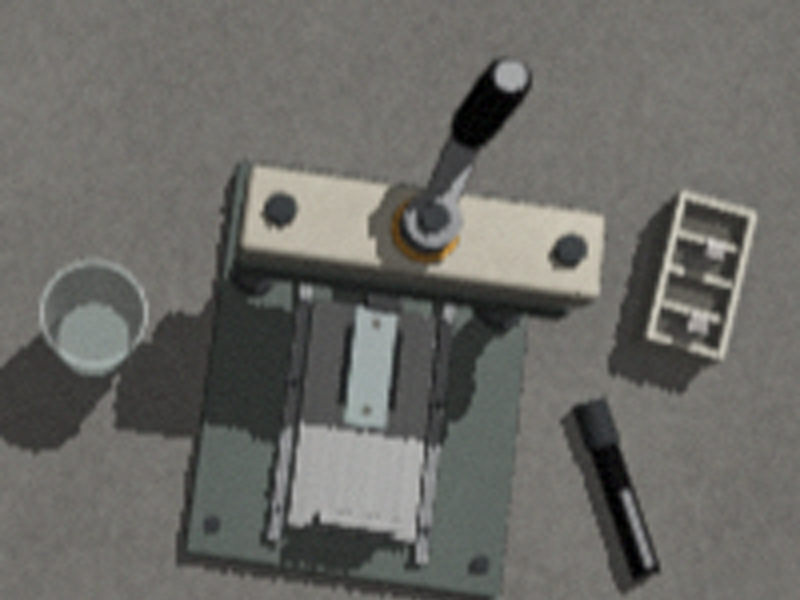

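View pics/sc.png

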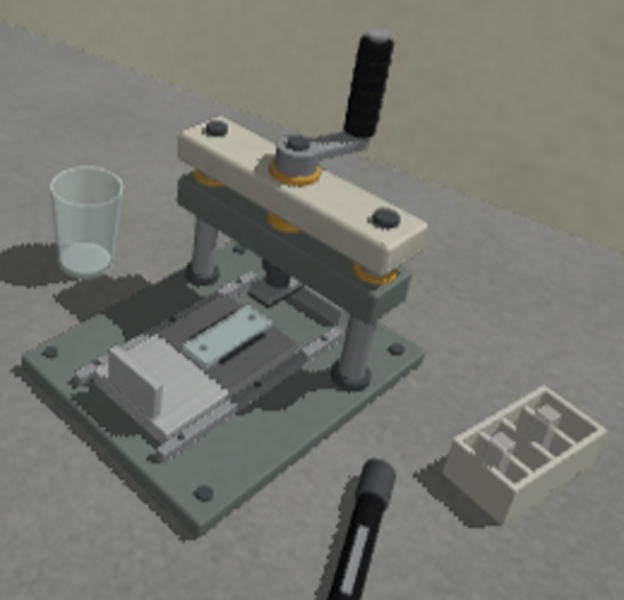

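The crops give usable corners: bolts, hub, sleeve top and bed corners in both views, plus the lug's top edge at about (112,347) to (160,378) in the side crop. Next I'll cast rays through them and cross-check the two views.

Run:
```python
from h import *
t=dict(np.load('top.npz'));s=dict(np.load('side.npz'))
T=lambda u,v,z:ray(t,290+u/4-.4,110+v/4-.4,z).round(1)
S=lambda u,v,z:ray(s,290+u/2.4-.3,135+v/2.4-.3,z).round(1)
print('bolts T',T(280,209,168),T(570,249,168),'S',S(217,127,168),S(387,217,168))
print('hub',T(435,215,194),S(297,142,194))
print('slv top',T(512,75,263),S(377,37,263))
print('bed T',T(184,560,16),T(495,597,16),'S',S(22,355,16),S(198,530,16),S(425,353,16))
print('bridge T',T(250,163,164),T(606,213,164),T(600,297,164),T(243,245,164))
print('lug T',T(318,515,62),T(416,532,62),'S',S(112,347,62),S(160,380,62),S(122,339,62),S(170,372,62))
print('beaker',T(93,310,85),'pen',T(590,405,11),T(645,575,11),'rack',T(700,275,35))
def both(a,b):
    o=[];d=[]
    for c,(u,v) in((t,(290+a[0]/4-.4,110+a[1]/4-.4)),(s,(290+b[0]/2.4-.3,135+b[1]/2.4-.3))):
        p=ray(c,u,v,0);q=ray(c,u,v,300);d.append((q-p)/np.linalg.norm(q-p));o.append(c['eye'])
    M=[np.eye(3)-np.outer(x,x) for x in d]
    return np.linalg.solve(sum(M),sum(m@p for m,p in zip(M,o))).round(1)
print('2view sleeve',both((512,75),(377,37)),'hub',both((435,215),(297,142)),'bolts',both((280,209),(217,127)),both((570,249),(387,217)))
```

```text
bolts T [628.  -28.9 168. ] [ 602.2 -186.8  168. ] S [629.3 -31.3 168. ] [ 602.7 -189.   168. ]
hub [ 615.6 -107.9  194. ] [ 609.4 -111.5  194. ]
slv top [ 667.  -133.9  263. ] [ 669.1 -131.4  263. ]
bed T [445.1  20.7  16. ] [ 418.3 -172.6   16. ] S [451.1  17.3  16. ] [ 414.6 -178.4   16. ] [ 668.8 -220.9   16. ]
bridge T [655.9 -13.9 164. ] [ 623.3 -209.6  164. ] [ 575.9 -202.5  164. ] [609.   -8.3 164. ]
lug T [467.9 -57.8  62. ] [ 456.6 -116.    62. ] S [467.6 -60.4  62. ] [ 464.9 -106.4   62. ] [479.  -60.5  62. ] [ 475.7 -106.9   62. ]
beaker [591.3  74.7  85. ] pen [ 538.8 -243.1   11. ] [ 430.2 -269.2   11. ] rack [ 617.4 -311.6   35. ]
2view sleeve [ 666.2 -133.   264.6] hub [ 616.5 -108.5  189.9] bolts [629.1 -30.  167.3] [ 603.  -188.   167.1]
```

Both views agree. The screw axis is at about (616,-108.6) and the press yaw is about -0.165. The sleeve radius measures 56 (55 given), with q≈0.28. The lug centre is at about (472,-84), so the carrier is 46 mm short of home. I'll push the lug with the fingers closed, starting from behind it.

>>> {"api": "play_rows", "payload": {"series": [[10.6,32,0,0,0,-0.4],[10.6,32,0,0,0,-0.4],[10.6,32,0,0,0,-0.4],[10.6,32,0,0,0,-0.4],[10.6,32,0,0,0,-0.4],[10.6,32,0,0,0,-0.4],[10.6,32,0,0,0,-0.4],[10.6,32,0,0,0,-0.4],[10.6,32,0,0,0,-0.4],[10.6,32,0,0,0,-0.4],[10.6,32,0,0,0,-0.4],[10.6,32,0,0,0,-0.4],[10.6,32,0,0,0,-0.4],[10.6,32,0,0,0,-0.4],[10.6,32,0,0,0,-0.4],[0,0,0,0,0,0],[0,0,0,0,0,0]], "gripper": 0}}

```text
clock: 1.52
position: [438.1, -77.8, 231.4]
ee_rot: [0.081, 0.997, -0.0, -0.0]
contact_force: [-0.8, -0.5, -0.2]
gripper_width: 0.2
grasp_force: 0.0
```

>>> {"api": "play_rows", "payload": {"series": [[0,-0.2,-20,0,0,0],[0,-0.2,-20,0,0,0],[0,-0.2,-20,0,0,0],[0,-0.2,-20,0,0,0],[0,-0.2,-20,0,0,0],[0,-0.2,-20,0,0,0],[0,0,-18,0,0,0],[0,0,-14,0,0,0],[0,0,-10,0,0,0],[0,0,-4,0,0,0],[0,0,0,0,0,0],[0,0,0,0,0,0]]}}

```text
clock: 2.52
position: [438.1, -81.0, 65.9]
ee_rot: [0.083, 0.997, -0.0, 0.0]
contact_force: [0.9, -0.0, 1.1]
gripper_width: -0.2
grasp_force: 0.0
```

Run:
```python
from h import *
s=grab('side','s1.png'); b=cv2.resize(s['image'][150:370,260:500],None,fx=2.5,fy=2.5,interpolation=2)
cv2.imwrite('pics/s1c.png',b[:,:,::-1]); st=read_state();print(st['position'],st['contact_force'])
```

```text
[438.41884198 -80.84326278  66.2802213 ] [-0.10474732  0.36267225  0.56173949]
```

View pics/s1c.png

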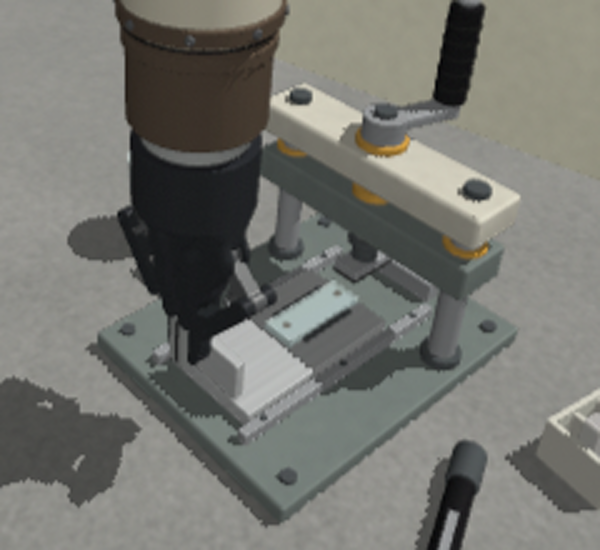

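The closed fingers stand just behind the lug's outer face at about (190,350) in the crop, roughly centred. The crank and everything else are unchanged. Now a slow push.

>>> {"api": "play_rows", "payload": {"series": [[2,-0.33,0,0,0,0],[2,-0.33,0,0,0,0],[2,-0.33,0,0,0,0],[2,-0.33,0,0,0,0],[2,-0.33,0,0,0,0],[1.5,-0.25,0,0,0,0],[1.5,-0.25,0,0,0,0],[1.5,-0.25,0,0,0,0],[1.5,-0.25,0,0,0,0],[1.5,-0.25,0,0,0,0],[1.5,-0.25,0,0,0,0],[1.5,-0.25,0,0,0,0],[1.5,-0.25,0,0,0,0],[1.5,-0.25,0,0,0,0],[1.5,-0.25,0,0,0,0],[1.5,-0.25,0,0,0,0],[1.5,-0.25,0,0,0,0]]}}

```text
clock: 3.98
position: [466.2, -85.1, 65.7]
ee_rot: [0.083, 0.997, 0.0, 0.0]
contact_force: [1.0, 0.0, -0.3]
gripper_width: -0.4
grasp_force: 0.0
```

>>> {"api": "play_rows", "payload": {"series": [[1.5,-0.25,0,0,0,0],[1.5,-0.25,0,0,0,0],[1.5,-0.25,0,0,0,0],[1.5,-0.25,0,0,0,0],[1.5,-0.25,0,0,0,0],[1.5,-0.25,0,0,0,0],[1.5,-0.25,0,0,0,0],[1.5,-0.25,0,0,0,0],[1.5,-0.25,0,0,0,0],[1.5,-0.25,0,0,0,0],[1.5,-0.25,0,0,0,0],[1.5,-0.25,0,0,0,0]]}}

```text
clock: 4.98
position: [484.2, -88.1, 65.7]
ee_rot: [0.083, 0.997, -0.0, -0.0]
contact_force: [0.4, 0.4, -0.6]
gripper_width: -0.0
grasp_force: 0.0
```

No sliding force where contact was expected, so I'll look before going on.

Run:
```python
from h import *
s=grab('side','s2.png'); b=cv2.resize(s['image'][150:370,260:500],None,fx=2.5,fy=2.5,interpolation=2)
cv2.imwrite('pics/s2c.png',b[:,:,::-1]); st=read_state();print(st['position'],st['contact_force'],[np.round(pix(s,[484+11*.986,y,40])) for y in(-88,)])
```

```text
[484.57162334 -88.11703909  65.75021204] [0.01771907 0.03406448 0.18296795] [array([358., 288.])]
```

View pics/s2c.png

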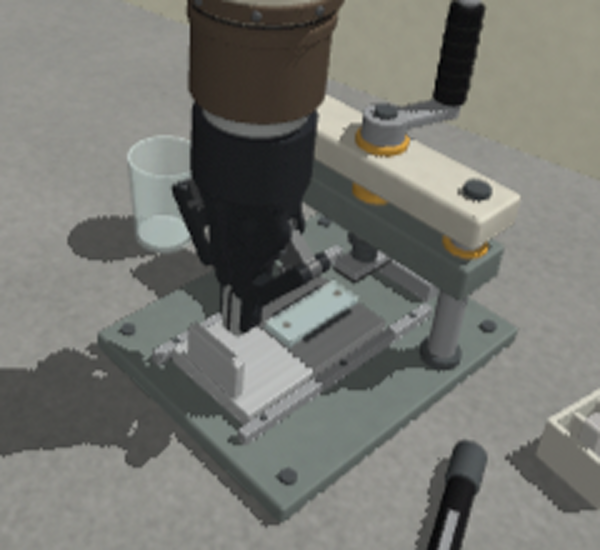

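Run:
```python
from h import *
s=dict(np.load('side.npz'))
for n in('side0','s1','s2'):
    im=cv2.imread(f'pics/{n}.png'); g=cv2.cvtColor(im,cv2.COLOR_BGR2GRAY)
    m=np.zeros(g.shape,np.uint8); m[255:335,325:425]=(g[255:335,325:425]>135)
    k,l,st,c=cv2.connectedComponentsWithStats(m)
    print(n,[(st[i].tolist(),c[i].round(1).tolist()) for i in range(1,k) if st[i][4]>60])
for z in(40,50,62,70): print(z,[np.round(pix(s,[x,-86,z]),1) for x in(438,460,484,495)])
print('lug model outer top', [np.round(pix(s,p),1) for p in((468,-59,62),(460,-108,62),(468,-59,30),(460,-108,30))])
a=np.hstack([cv2.resize(cv2.imread(f'pics/{n}.png')[250:330,315:395],None,fx=5,fy=5,interpolation=2) for n in('side0','s2')]);cv2.imwrite('pics/cmp.png',a)
```

```text
side0 [([367, 262, 36, 24, 347], [384.5, 274.1]), ([336, 274, 49, 42, 890], [361.2, 293.4]), ([367, 303, 20, 15, 62], [376.3, 309.5])]
s1 [([367, 262, 37, 26, 395], [384.5, 274.1]), ([345, 278, 43, 46, 945], [364.6, 298.5]), ([405, 318, 20, 17, 167], [417.7, 329.1]), ([325, 320, 14, 15, 106], [329.2, 329.5])]
s2 [([367, 262, 37, 26, 396], [384.4, 274.1]), ([340, 276, 48, 48, 921], [364.6, 298.6]), ([405, 318, 20, 17, 167], [417.7, 329.1]), ([325, 324, 14, 11, 77], [330.4, 331.1])]
40 [array([336.4, 305.3]), array([344.6, 298. ]), array([353.1, 290.5]), array([356.8, 287.2])]
50 [array([336.5, 301. ]), array([344.8, 293.8]), array([353.4, 286.4]), array([357.2, 283. ])]
62 [array([336.7, 295.8]), array([345.1, 288.7]), array([353.7, 281.3]), array([357.5, 278. ])]
70 [array([336.9, 292.3]), array([345.2, 285.2]), array([353.9, 277.8]), array([357.8, 274.6])]
lug model outer top [array([335.9, 278.8]), array([355.4, 295.1]), array([335.4, 292.1]), array([354.4, 308.7])]
```

View pics/cmp.png

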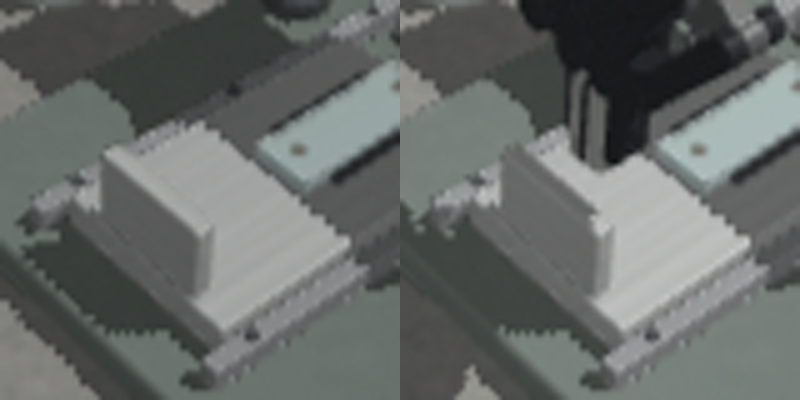

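Run:
```python
from h import *
s=dict(np.load('side.npz'))
ex=np.array([.986,-.164,0]);ey=np.array([.164,.986,0]);o=np.array([615.8,-108.6,0])
P=lambda x,y,z:np.round(pix(s,o+ex*x+ey*y+[0,0,z]),1)
for z in(40,50,60,66):print(z,'tip corners',[P(-133+a,b,z) for a,b in((-11,-12),(-11,12),(11,-12),(11,12),(0,-12))])
print('rail ends',P(-170,42,26),P(-170,-42,26),P(-170,-52,26),'plate end corners',P(-151,40,30),P(-151,-40,30),'lug outer',P(-150,25,62),P(-150,-25,62),P(-150,25,30),P(-150,-25,30))
print('glass corners',[P(-46+a,b,36) for a,b in((-38,13),(-38,-13),(38,-13))])
```

```text
40 tip corners [array([353.7, 297.3]), array([344.5, 289.5]), array([362.9, 291.6]), array([353.6, 284. ]), array([358.3, 294.4])]
50 tip corners [array([354. , 293.2]), array([344.7, 285.3]), array([363.2, 287.4]), array([353.9, 279.9]), array([358.7, 290.3])]
60 tip corners [array([354.3, 288.9]), array([344.9, 281.1]), array([363.6, 283.2]), array([354.2, 275.7]), array([359., 286.])]
66 tip corners [array([354.5, 286.3]), array([345.1, 278.6]), array([363.8, 280.6]), array([354.3, 273.1]), array([359.2, 283.4])]
rail ends [322.4 292.2] [354.1 321.2] [358.3 325. ] plate end corners [331.2 286.5] [361.7 313.2] lug outer [337.5 277.7] [357.1 294.1] [337. 291.] [356.  307.6]
glass corners [array([368. , 276.3]), array([378.1, 284. ]), array([405.4, 266.6])]
```

The carrier hasn't moved. The fingertips appear at about (354,285) px, which fits a tip height near z≈66, so the closed tips passed just over the lug's top edge (62) without touching it. I'll lift, go back behind the lug and come in lower, at a height that is safe whichever tip length is right.

>>> {"api": "play_rows", "payload": {"series": [[0,0,10,0,0,0],[0,0,10,0,0,0],[-10,1.7,0,0,0,0],[-10,1.7,0,0,0,0],[-10,1.7,0,0,0,0],[-10,1.7,0,0,0,0],[-10,1.7,0,0,0,0],[-4,0.6,0,0,0,0],[0,0,-10,0,0,0],[0,0,-10,0,0,0],[0,0,-8,0,0,0],[0,0,-6,0,0,0],[0,0,-4,0,0,0],[0,0,-2,0,0,0],[0,0,-2,0,0,0],[0,0,0,0,0,0],[0,0,0,0,0,0]]}}

```text
clock: 6.45
position: [430.2, -79.0, 43.8]
ee_rot: [0.083, 0.997, 0.0, 0.0]
contact_force: [-0.0, 0.5, 0.0]
gripper_width: 0.0
grasp_force: 0.0
```

Run:
```python
from h import *
s=grab('side','s3.png'); b=cv2.resize(s['image'][220:340,280:420],None,fx=5,fy=5,interpolation=2)
cv2.imwrite('pics/s3c.png',b[:,:,::-1]); st=read_state();print(st['position'],st['contact_force'])
for z in(19,30,44): print(z,[np.round((np.array(pix(s,[430.5+.986*a+.164*b,-79-.164*a+.986*b,z]))-[280,220])*5) for a,b in((-11,-12),(-11,12),(11,-12))])
```

```text
[430.30564101 -78.9637024   43.92604896] [ 0.55681698  0.30462481 -0.29942632]
19 [array([248., 510.]), array([204., 466.]), array([298., 477.])]
30 [array([249., 487.]), array([204., 443.]), array([299., 455.])]
44 [array([249., 457.]), array([204., 414.]), array([300., 426.])]
```

View pics/s3c.png

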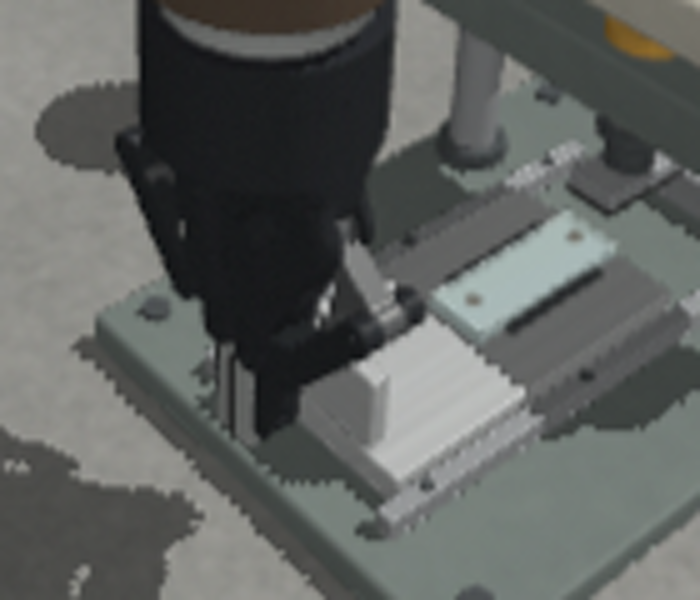

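The closed tips show at about (262,440) in the crop, which matches z≈45. The tips are therefore roughly level with the reported TCP, not 25 mm ahead of it. The lug face now lies ahead of the fingers, with overlap in height. Pushing again.

>>> {"api": "play_rows", "payload": {"series": [[2.5,-0.4,0,0,0,0],[2.5,-0.4,0,0,0,0],[2.5,-0.4,0,0,0,0],[2.5,-0.4,0,0,0,0],[2.5,-0.4,0,0,0,0],[2.5,-0.4,0,0,0,0],[1.2,-0.2,0,0,0,0],[1.2,-0.2,0,0,0,0],[1.2,-0.2,0,0,0,0],[1.2,-0.2,0,0,0,0],[1.2,-0.2,0,0,0,0],[1.2,-0.2,0,0,0,0],[1.2,-0.2,0,0,0,0],[1.2,-0.2,0,0,0,0],[1.2,-0.2,0,0,0,0],[1.2,-0.2,0,0,0,0],[1.2,-0.2,0,0,0,0],[1.2,-0.2,0,0,0,0],[1.2,-0.2,0,0,0,0],[1.2,-0.2,0,0,0,0]]}}

```text
clock: 8.17
position: [456.1, -84.9, 42.9]
ee_rot: [0.083, 0.996, -0.001, -0.006]
contact_force: [-11.1, 0.9, 8.9]
gripper_width: -0.1
grasp_force: 5.3
```

>>> {"api": "play_rows", "payload": {"series": [[1,-0.16,0.3,0,0,0],[1,-0.16,0.3,0,0,0],[1,-0.16,0.3,0,0,0]]}}

```text
clock: 8.42
position: [462.3, -84.9, 43.6]
ee_rot: [0.083, 0.997, -0.0, -0.003]
contact_force: [-4.4, 0.8, -2.7]
gripper_width: -0.2
grasp_force: 1.9
```

Run:
```python
from h import *
st=read_state();print({k:np.round(st[k],2) for k in('position','contact_force','wrist_torque','joint_vel')})
s=grab('side','s4.png')
ims=[cv2.imread(f'pics/{n}.png')[250:330,315:395] for n in('s3','s4')]
cv2.imwrite('pics/cmp2.png',np.hstack([cv2.resize(a,None,fx=5,fy=5,interpolation=2) for a in ims]))
for n in('s3','s4'):
    g=cv2.cvtColor(cv2.imread(f'pics/{n}.png'),cv2.COLOR_BGR2GRAY)
    m=np.zeros(g.shape,np.uint8); m[255:335,325:425]=(g[255:335,325:425]>135)
    k,l,q,c=cv2.connectedComponentsWithStats(m)
    print(n,[(q[i].tolist(),c[i].round(1).tolist()) for i in range(1,k) if q[i][4]>60])
```

```text
{'position': array([462.3 , -84.92,  43.59]), 'contact_force': array([-4.36,  0.85, -2.74]), 'wrist_torque': array([0.18, 1.09, 0.01]), 'joint_vel': array([-0.01,  0.01,  0.05,  0.01, -0.02,  0.01])}
s3 [([367, 262, 37, 26, 391], [384.6, 274.0]), ([351, 283, 37, 41, 764], [367.0, 301.5]), ([405, 318, 20, 17, 167], [417.7, 329.1]), ([325, 320, 14, 15, 106], [329.2, 329.5])]
s4 [([375, 260, 50, 24, 435], [396.6, 271.9]), ([356, 284, 32, 41, 597], [369.6, 300.9]), ([405, 318, 20, 17, 167], [417.7, 329.1]), ([326, 324, 13, 11, 68], [331.0, 331.0])]
```

The carrier has broken away and is sliding at about 4 N. Roughly 40 mm remain.

>>> {"api": "play_rows", "payload": {"series": [[1.2,-0.2,0,0,0,0],[1.2,-0.2,0,0,0,0],[1.2,-0.2,0,0,0,0],[1.2,-0.2,0,0,0,0],[1.2,-0.2,0,0,0,0],[1.2,-0.2,0,0,0,0],[1.2,-0.2,0,0,0,0],[1.2,-0.2,0,0,0,0],[1.2,-0.2,0,0,0,0],[1.2,-0.2,0,0,0,0],[1.2,-0.2,0,0,0,0],[1.2,-0.2,0,0,0,0],[1.2,-0.2,0,0,0,0],[1.2,-0.2,0,0,0,0],[1.2,-0.2,0,0,0,0],[1.2,-0.2,0,0,0,0],[1.2,-0.2,0,0,0,0],[1.2,-0.2,0,0,0,0],[1.2,-0.2,0,0,0,0],[1.2,-0.2,0,0,0,0]]}}

```text
clock: 10.13
position: [489.0, -88.7, 44.6]
ee_rot: [0.083, 0.997, -0.0, -0.0]
contact_force: [-4.6, 0.6, -3.3]
gripper_width: -0.0
grasp_force: 2.0
```

>>> {"api": "play_rows", "payload": {"series": [[1,-0.16,0,0,0,0],[1,-0.16,0,0,0,0],[1,-0.16,0,0,0,0],[1,-0.16,0,0,0,0],[1,-0.16,0,0,0,0],[1,-0.16,0,0,0,0],[1,-0.16,0,0,0,0],[1,-0.16,0,0,0,0]]}}

```text
clock: 10.8
position: [496.9, -89.9, 44.6]
ee_rot: [0.083, 0.997, -0.0, -0.0]
contact_force: [-4.5, -0.2, -2.4]
gripper_width: -0.0
grasp_force: 2.1
```

>>> {"api": "play_rows", "payload": {"series": [[0.8,-0.13,0,0,0,0],[0.8,-0.13,0,0,0,0],[0.8,-0.13,0,0,0,0],[0.8,-0.13,0,0,0,0]]}}

```text
clock: 11.13
position: [500.1, -90.5, 44.6]
ee_rot: [0.083, 0.997, 0.0, -0.0]
contact_force: [-3.4, 0.1, -2.8]
gripper_width: 0.3
grasp_force: 2.1
```

>>> {"api": "play_rows", "payload": {"series": [[0.7,-0.11,0,0,0,0],[0.7,-0.11,0,0,0,0],[0.7,-0.11,0,0,0,0]]}}

```text
clock: 11.38
position: [502.1, -90.8, 44.6]
ee_rot: [0.083, 0.997, -0.0, -0.0]
contact_force: [-4.9, 1.3, -1.3]
gripper_width: -0.1
grasp_force: 2.1
```

>>> {"api": "play_rows", "payload": {"series": [[0.7,-0.11,0,0,0,0],[0.7,-0.11,0,0,0,0],[0.7,-0.11,0,0,0,0]]}}

```text
clock: 11.63
position: [502.2, -90.9, 44.6]
ee_rot: [0.083, 0.997, -0.0, -0.002]
contact_force: [-10.4, 4.5, 5.5]
gripper_width: -0.4
grasp_force: 5.5
```

>>> {"api": "play_rows", "payload": {"series": [[0.7,-0.11,0,0,0,0],[0.7,-0.11,0,0,0,0],[0.7,-0.11,0,0,0,0]]}}

```text
clock: 11.88
position: [502.2, -90.9, 44.6]
ee_rot: [0.083, 0.997, -0.0, -0.004]
contact_force: [-15.4, 7.8, 9.8]
gripper_width: -0.1
grasp_force: 8.0
```

>>> {"api": "play_rows", "payload": {"series": [[0.7,-0.11,0,0,0,0],[0.7,-0.11,0,0,0,0],[0.7,-0.11,0,0,0,0]]}}

```text
clock: 12.13
position: [502.2, -91.0, 44.6]
ee_rot: [0.083, 0.997, -0.0, -0.007]
contact_force: [-18.3, 9.1, 11.4]
gripper_width: 0.0
grasp_force: 10.0
```

Home: the tool stopped dead at x=502.2 while the force rose to about 18 N. I'll back off, rise, open the gripper and go above the sleeve.

>>> {"api": "play_rows", "payload": {"series": [[-4,0.6,0,0,0,0],[-8,1.3,0,0,0,0],[-12,2,0,0,0,0],[0,0,20,0,0,0],[0,0,30,0,0,0],[0,0,35,0,0,0],[0,0,35,0,0,0],[0,0,35,0,0,0],[0,0,35,0,0,0],[0,0,30,0,0,0],[0,0,20,0,0,0],[0,0,10,0,0,0],[0,0,0,0,0,0],[0,0,0,0,0,0]]}}

```text
clock: 13.3
position: [484.9, -87.7, 294.5]
ee_rot: [0.083, 0.997, 0.0, 0.001]
contact_force: [-0.5, -0.4, -0.2]
gripper_width: -0.2
grasp_force: 0.0
```

>>> {"api": "play_rows", "payload": {"series": [[15,-3.6,0,0,0,0],[25,-6.1,0,0,0,0],[30,-7.3,0,0,0,0],[30,-7.3,0,0,0,0],[30,-7.3,0,0,0,0],[25,-6.1,0,0,0,0],[15,-3.6,0,0,0,0],[9,-2,0,0,0,0],[0,0,0,0,0,0],[0,0,0,0,0,0]], "gripper": 1}}

```text
clock: 14.13
position: [663.2, -131.1, 291.6]
ee_rot: [0.083, 0.997, -0.0, -0.002]
contact_force: [-0.5, -0.0, 0.3]
gripper_width: 85.3
grasp_force: 0.0
```

Run:
```python
from h import *
s=grab('side','s5.png');st=read_state();print(st['position'],st['contact_force'],st['gripper_width'])
g=cv2.cvtColor(cv2.imread('pics/s5.png'),cv2.COLOR_BGR2GRAY)
b=cv2.resize(s['image'][60:335,310:530],None,fx=2.15,fy=2.15,interpolation=2)
cv2.imwrite('pics/s5c.png',b[:,:,::-1])
ex=np.array([.986,-.164,0]);ey=np.array([.164,.986,0]);o=np.array([615.8,-108.6,0])
P=lambda x,y,z:np.round((np.array(pix(s,o+ex*x+ey*y+[0,0,z]))-[310,60])*2.15)
print('expected home: lug outer top',P(-104,25,62),P(-104,-25,62),'glass near corners',P(-38,13,36),P(-38,-13,36))
p=st['position']
print('TCP',[(np.array(pix(s,[p[0],p[1],z]))-[310,60])*2.15 for z in(p[2],p[2]-25)],'sleeve top',(np.array(pix(s,[665.5,-132.3,263]))-[310,60])*2.15)
```

```text
[ 662.86658714 -131.04238713  292.65107094] [0.27420778 0.57532543 0.83604453] 85.51541002305363
expected home: lug outer top [100. 445.] [143. 477.] glass near corners [161. 443.] [183. 458.]
TCP [array([297.02230775, 160.43934911]), array([291.19476693, 190.48085207])] sleeve top [293.10758179 195.39243739]
```

View pics/s5c.png

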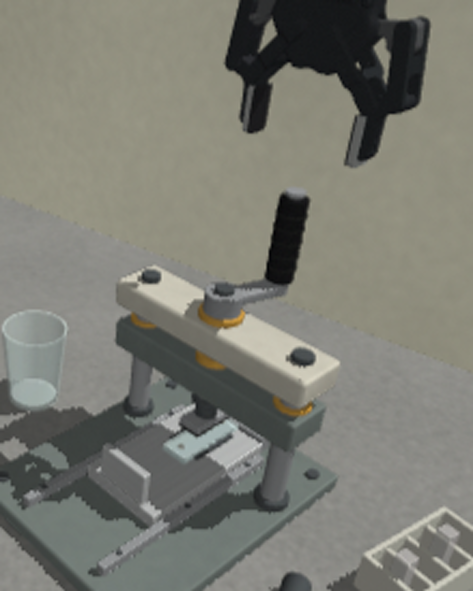

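The carrier is home: the lug is at about (105,447) to (150,478), within 3 px of the predicted home position. The open fingers straddle the sleeve, with tips at (253,130) and (355,163) and the sleeve top at (293,195). The tip heights again place the tips near TCP level. I'll descend to TCP z≈206 and grip.

>>> {"api": "play_rows", "payload": {"series": [[1,-0.6,-10,0,0,0],[1,-0.6,-15,0,0,0],[0,0,-15,0,0,0],[0,0,-15,0,0,0],[0,0,-12,0,0,0],[0,0,-10,0,0,0],[0,0,-6,0,0,0],[0,0,-3,0,0,0],[0,0,0,0,0,0],[0,0,0,0,0,0]]}}

```text
clock: 15.02
position: [665.7, -132.4, 209.3]
ee_rot: [0.083, 0.997, -0.0, 0.001]
contact_force: [0.8, 0.2, 0.6]
gripper_width: 85.4
grasp_force: 0.0
```

>>> {"api": "play_rows", "payload": {"series": [[0,0,0,0,0,0],[0,0,0,0,0,0],[0,0,0,0,0,0],[0,0,0,0,0,0],[0,0,0,0,0,0],[0,0,0,0,0,0],[0,0,0,0,0,0],[0,0,0,0,0,0]], "gripper": 0}}

```text
clock: 15.68
position: [665.5, -132.4, 209.0]
ee_rot: [0.083, 0.997, -0.0, 0.0]
contact_force: [-0.6, 0.4, 2.3]
gripper_width: 22.5
grasp_force: 58.6
```

The grip is firm (58.6 N on the sleeve). Next I'll work out the rows for the circle.

```bash
cat > circ.py <<'E'
import numpy as np,json,sys
C=np.array([615.8,-108.6]); p=lambda q:C+55*np.array([np.cos(-.165-q),np.sin(-.165-q)])
def rows(qs):
    out=[];cur=p(qs[0])
    for q in qs[1:]:
        d=np.round(p(q)-cur,1);cur=cur+d;out.append([float(d[0]),float(d[1]),0,0,0,0])
    return out
E
python3 - <<'E'
from circ import *
q=np.r_[.28,.31,.37,.45,.55+.11*np.arange(0,32)]
q=q[q<3.9]; R=rows(q)
for i in range(0,len(R),18): print(q[min(i+18,len(q)-1)],json.dumps(R[i:i+18]))
q0=q[-1]; qs=q0+.05*np.arange(0,103); R=rows(qs)
for i in range(0,len(R),6): print(qs[min(i+6,102)].round(2),json.dumps(R[i:i+6]).replace(', 0, 0, 0, 0',',0,0,0,0'))
E
```

```text
2.09 [[-0.7, -1.5, 0, 0, 0, 0], [-1.6, -2.9, 0, 0, 0, 0], [-2.4, -3.7, 0, 0, 0, 0], [-3.4, -4.3, 0, 0, 0, 0], [-4.2, -4.3, 0, 0, 0, 0], [-4.7, -3.9, 0, 0, 0, 0], [-5.0, -3.3, 0, 0, 0, 0], [-5.4, -2.7, 0, 0, 0, 0], [-5.7, -2.2, 0, 0, 0, 0], [-5.8, -1.5, 0, 0, 0, 0], [-6.0, -0.8, 0, 0, 0, 0], [-6.1, -0.2, 0, 0, 0, 0], [-6.0, 0.5, 0, 0, 0, 0], [-5.9, 1.1, 0, 0, 0, 0], [-5.8, 1.8, 0, 0, 0, 0], [-5.6, 2.4, 0, 0, 0, 0], [-5.2, 3.0, 0, 0, 0, 0], [-4.9, 3.6, 0, 0, 0, 0]]
3.8499999999999996 [[-4.5, 4.0, 0, 0, 0, 0], [-4.0, 4.6, 0, 0, 0, 0], [-3.4, 4.9, 0, 0, 0, 0], [-2.9, 5.3, 0, 0, 0, 0], [-2.4, 5.6, 0, 0, 0, 0], [-1.6, 5.8, 0, 0, 0, 0], [-1.1, 6.0, 0, 0, 0, 0], [-0.3, 6.0, 0, 0, 0, 0], [0.3, 6.1, 0, 0, 0, 0], [0.9, 5.9, 0, 0, 0, 0], [1.6, 5.9, 0, 0, 0, 0], [2.2, 5.6, 0, 0, 0, 0], [2.9, 5.3, 0, 0, 0, 0], [3.4, 5.0, 0, 0, 0, 0], [3.9, 4.6, 0, 0, 0, 0], [4.4, 4.1, 0, 0, 0, 0]]
4.15 [[2.2, 1.7,0,0,0,0], [2.2, 1.6,0,0,0,0], [2.3, 1.5,0,0,0,0], [2.4, 1.4,0,0,0,0], [2.4, 1.2,0,0,0,0], [2.5, 1.2,0,0,0,0]]
4.45 [[2.6, 1.0,0,0,0,0], [2.6, 0.8,0,0,0,0], [2.7, 0.8,0,0,0,0], [2.6, 0.6,0,0,0,0], [2.7, 0.
[... 1341 characters left out ...]
0.9,0,0,0,0], [-2.7, -0.7,0,0,0,0]]
7.75 [[-2.6, -0.6,0,0,0,0], [-2.8, -0.4,0,0,0,0], [-2.7, -0.3,0,0,0,0], [-2.7, -0.2,0,0,0,0], [-2.8, -0.1,0,0,0,0], [-2.7, 0.1,0,0,0,0]]
8.05 [[-2.8, 0.3,0,0,0,0], [-2.7, 0.4,0,0,0,0], [-2.7, 0.5,0,0,0,0], [-2.7, 0.6,0,0,0,0], [-2.6, 0.8,0,0,0,0], [-2.6, 0.9,0,0,0,0]]
8.35 [[-2.6, 1.0,0,0,0,0], [-2.4, 1.2,0,0,0,0], [-2.5, 1.3,0,0,0,0], [-2.3, 1.4,0,0,0,0], [-2.3, 1.5,0,0,0,0], [-2.2, 1.6,0,0,0,0]]
8.65 [[-2.2, 1.8,0,0,0,0], [-2.0, 1.8,0,0,0,0], [-2.0, 2.0,0,0,0,0], [-1.8, 2.0,0,0,0,0], [-1.7, 2.1,0,0,0,0], [-1.7, 2.2,0,0,0,0]]
8.95 [[-1.5, 2.3,0,0,0,0], [-1.4, 2.4,0,0,0,0], [-1.3, 2.4,0,0,0,0], [-1.1, 2.5,0,0,0,0], [-1.1, 2.6,0,0,0,0], [-0.9, 2.6,0,0,0,0]]
```

>>> {"api": "play_rows", "payload": {"series": [[-0.7,-1.5,0,0,0,0],[-1.6,-2.9,0,0,0,0],[-2.4,-3.7,0,0,0,0],[-3.4,-4.3,0,0,0,0],[-4.2,-4.3,0,0,0,0],[-4.7,-3.9,0,0,0,0]]}}

```text
clock: 16.18
position: [650.9, -151.4, 209.0]
ee_rot: [0.082, 0.997, 0.001, 0.003]
contact_force: [5.5, 4.5, 0.2]
gripper_width: 22.7
grasp_force: 58.7
```

>>> {"api": "play_rows", "payload": {"series": [[-5.0,-3.3,0,0,0,0],[-5.4,-2.7,0,0,0,0],[-5.7,-2.2,0,0,0,0],[-5.8,-1.5,0,0,0,0],[-6.0,-0.8,0,0,0,0],[-6.1,-0.2,0,0,0,0],[-6.0,0.5,0,0,0,0],[-5.9,1.1,0,0,0,0],[-5.8,1.8,0,0,0,0],[-5.6,2.4,0,0,0,0],[-5.2,3.0,0,0,0,0],[-4.9,3.6,0,0,0,0]]}}

```text
clock: 17.18
position: [582.6, -152.9, 209.0]
ee_rot: [0.083, 0.997, -0.001, 0.002]
contact_force: [4.0, -5.8, -1.5]
gripper_width: 22.4
grasp_force: 59.0
```

>>> {"api": "play_rows", "payload": {"series": [[-4.5,4.0,0,0,0,0],[-4.0,4.6,0,0,0,0],[-3.4,4.9,0,0,0,0],[-2.9,5.3,0,0,0,0],[-2.4,5.6,0,0,0,0],[-1.6,5.8,0,0,0,0],[-1.1,6.0,0,0,0,0],[-0.3,6.0,0,0,0,0],[0.3,6.1,0,0,0,0],[0.9,5.9,0,0,0,0],[1.6,5.9,0,0,0,0],[2.2,5.6,0,0,0,0],[2.9,5.3,0,0,0,0],[3.4,5.0,0,0,0,0],[3.9,4.6,0,0,0,0],[4.4,4.1,0,0,0,0]]}}

```text
clock: 18.52
position: [578.5, -68.4, 208.9]
ee_rot: [0.083, 0.997, -0.002, -0.002]
contact_force: [-3.8, -5.3, 3.3]
gripper_width: 22.9
grasp_force: 59.5
```

>>> {"api": "play_rows", "payload": {"series": [[2.2,1.7,0,0,0,0],[2.2,1.6,0,0,0,0],[2.3,1.5,0,0,0,0],[2.4,1.4,0,0,0,0],[2.4,1.2,0,0,0,0],[2.5,1.2,0,0,0,0]]}}

```text
clock: 19.02
position: [591.9, -59.4, 208.9]
ee_rot: [0.083, 0.997, -0.001, -0.003]
contact_force: [-5.7, -3.8, 4.8]
gripper_width: 22.3
grasp_force: 59.6
```

>>> {"api": "play_rows", "payload": {"series": [[2.6,1.0,0,0,0,0],[2.6,0.8,0,0,0,0],[2.7,0.8,0,0,0,0],[2.6,0.6,0,0,0,0],[2.7,0.4,0,0,0,0],[2.8,0.4,0,0,0,0]]}}

```text
clock: 19.52
position: [607.9, -54.6, 208.9]
ee_rot: [0.083, 0.997, -0.001, -0.003]
contact_force: [-6.7, 0.9, 6.4]
gripper_width: 22.4
grasp_force: 59.6
```

>>> {"api": "play_rows", "payload": {"series": [[2.7,0.2,0,0,0,0],[2.8,0,0,0,0,0],[2.7,0,0,0,0,0],[2.8,-0.2,0,0,0,0],[2.7,-0.4,0,0,0,0],[2.7,-0.5,0,0,0,0]]}}

```text
clock: 20.02
position: [624.6, -54.8, 208.9]
ee_rot: [0.083, 0.997, -0.0, -0.003]
contact_force: [-6.4, 2.8, 5.4]
gripper_width: 22.5
grasp_force: 59.6
```

>>> {"api": "play_rows", "payload": {"series": [[2.7,-0.6,0,0,0,0],[2.6,-0.8,0,0,0,0],[2.6,-0.8,0,0,0,0],[2.6,-1.1,0,0,0,0],[2.5,-1.1,0,0,0,0],[2.4,-1.3,0,0,0,0]]}}

```text
clock: 20.52
position: [640.3, -59.9, 208.9]
ee_rot: [0.083, 0.997, 0.0, -0.002]
contact_force: [-6.2, 4.6, 5.3]
gripper_width: 23.0
grasp_force: 59.7
```

>>> {"api": "play_rows", "payload": {"series": [[2.4,-1.3,0,0,0,0],[2.3,-1.5,0,0,0,0],[2.2,-1.7,0,0,0,0],[2.2,-1.7,0,0,0,0],[2,-1.8,0,0,0,0],[2,-1.9,0,0,0,0]]}}

```text
clock: 21.02
position: [653.1, -68.8, 208.9]
ee_rot: [0.082, 0.997, 0.001, -0.003]
contact_force: [-8.4, 8.1, 6.4]
gripper_width: 22.7
grasp_force: 59.8
```

>>> {"api": "play_rows", "payload": {"series": [[0.4,-0.4,0,0,0,0]]}}

```text
clock: 21.1
position: [653.7, -69.3, 208.9]
ee_rot: [0.082, 0.997, 0.001, -0.002]
contact_force: [-7.2, 6.8, 5.9]
gripper_width: 22.6
grasp_force: 59.8
```

>>> {"api": "play_rows", "payload": {"series": [[0.4,-0.4,0,0,0,0]]}}

```text
clock: 21.18
position: [653.8, -69.5, 208.9]
ee_rot: [0.082, 0.997, 0.001, -0.003]
contact_force: [-8.4, 7.7, 6.6]
gripper_width: 22.6
grasp_force: 59.8
```

The push is now about 11.4 N against about 6.8 N running free, so it is clamped. One small nudge of about 2 mm will confirm the reading.

>>> {"api": "play_rows", "payload": {"series": [[0.4,-0.4,0,0,0,0],[0.4,-0.4,0,0,0,0],[0.4,-0.4,0,0,0,0]]}}

```text
clock: 21.43
position: [654.9, -70.6, 208.9]
ee_rot: [0.082, 0.997, 0.001, -0.003]
contact_force: [-7.5, 8.4, 6.9]
gripper_width: 22.5
grasp_force: 59.8
```

>>> {"api": "play_rows", "payload": {"series": [[-0.7,0.7,0,0,0,0],[-0.7,0.7,0,0,0,0],[0,0,0,0,0,0]]}}

```text
clock: 21.68
position: [654.9, -70.5, 209.0]
ee_rot: [0.082, 0.997, 0.0, -0.001]
contact_force: [-3.7, 3.3, 3.5]
gripper_width: 22.9
grasp_force: 59.6
```

>>> {"api": "play_rows", "payload": {"series": [[-0.6,0.6,0,0,0,0],[-0.4,0.4,0,0,0,0],[0,0,0,0,0,0]]}}

```text
clock: 21.93
position: [654.9, -70.4, 209.0]
ee_rot: [0.083, 0.997, -0.0, 0.0]
contact_force: [-2.4, 0.7, 5.9]
gripper_width: 22.8
grasp_force: 59.6
```

>>> {"api": "play_rows", "payload": {"series": [[0,0,0,0,0,0],[0,0,0,0,0,0],[0,0,0,0,0,0],[0,0,0,0,0,0],[0,0,0,0,0,0],[0,0,0,0,0,0],[0,0,0,0,0,0],[0,0,0,0,0,0]], "gripper": 1}}

```text
clock: 22.6
position: [655.0, -70.1, 208.6]
ee_rot: [0.083, 0.997, 0.0, 0.0]
contact_force: [0.3, 0.5, -0.6]
gripper_width: 85.4
grasp_force: 0.0
```

>>> {"api": "play_rows", "payload": {"series": [[0,0,5,0,0,0],[0,0,10,0,0,0],[0,0,20,0,0,0],[0,0,25,0,0,0],[0,0,30,0,0,0],[0,0,30,0,0,0],[0,0,20,0,0,0],[-15,0,5,0,0,0],[-30,0,0,0,0,0],[-35,0,0,0,0,0],[-35,0,0,0,0,0],[-35,0,0,0,0,0],[-30,0,0,0,0,0],[-15,0,0,0,0,0],[0,0,0,0,0,0],[0,0,0,0,0,0]]}}

```text
clock: 23.93
position: [459.8, -70.2, 355.5]
ee_rot: [0.082, 0.997, 0.0, 0.002]
contact_force: [0.0, 0.5, 0.8]
gripper_width: 85.6
grasp_force: 0.0
```

Run:
```python
from h import *
s=grab('side','s6.png');st=read_state();print(st['position'],st['contact_force'],st['gripper_width'],st['clock'])
b=cv2.resize(s['image'][110:390,290:560],None,fx=2.1,fy=2.1,interpolation=2);cv2.imwrite('pics/s6c.png',b[:,:,::-1])
```

```text
[460.40277613 -70.0219784  354.81535843] [ 0.88734229  0.93126716 -0.13859322] 85.31611090918099 23.9833
```

View pics/s6c.png

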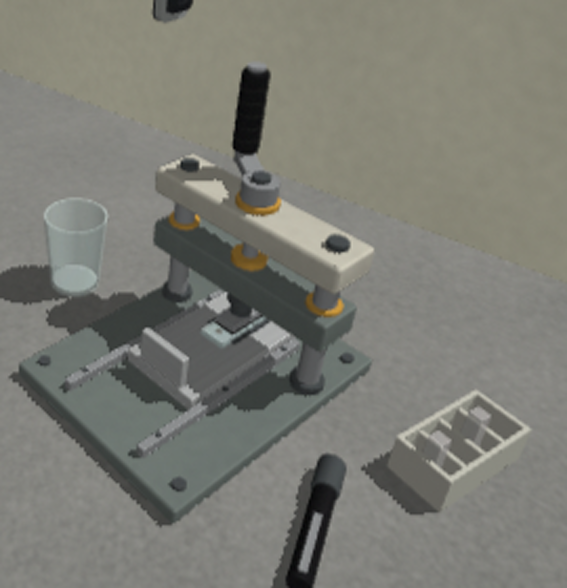

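The foot at (240,318) rests on the intact chip and the carrier is home, with the lug at (165,360). The crank is parked, and the beaker, torch and rack are undisturbed. Handing in.

```bash
python3 -c "
from bench import job_done; print(job_done())"
```

```text
the job is handed in; nothing more can be done
None
```

I handed in the job at about 24 s: the carrier is home against the stop, and the chip is clamped with a sleeve push about 4.4 N above running free and no visible crack. The gripper let go and is clear, and the other things look undisturbed in the last picture.

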